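Lock the strap punch and hold its cover over the screw holes

ROBOT

A 6-joint arm with a two-finger parallel gripper is mounted at the origin on the work surface. World frame = base frame: x ahead of the robot, y to its left, z up, the work surface at z = 0. Lengths are in m, angles in rad, forces in N, time in s.
With the tool pointing down it reaches from about 0.25 to 0.775 m from the base axis. Payload 4 kg.
Tool frame: the origin (TCP) lies midway between the tips of the shut fingers; the grasp point (between the pads) lies 19 mm behind it; z points along the fingers, y is the direction in which the jaws open and shut (so a half turn about z gives the same grasp; the last joint's range is limited). The gripper opens to 94 mm and grips with 3 to 60 N. Pads are 16 mm wide; open, the fingers measure 119 mm over their backs; the gripper's body (75 mm by 177 mm) begins 78 mm behind the grasp point.
Start: joints at [1.136, 0.087, 1.371, -0, 1.684, -0.103], TCP at [0.179, 0.52, 0.206] pointing down, gripper open.
Joint ranges: [-3.1, 3.1], [-0.76, 2.03], [0.27, 2.55], [-1.08, 4.22], [0.17, 2.65], [-2.57, 2.57]. Speed limits (rad/s): [2.79, 2.79, 3.14, 3.14, 3.14, 3.14].

INTERFACE

Orientations are given as a 3x3 rotation matrix whose columns are the frame's x, y, z axes.
In Python, from bench import env gives the robot as it stands. The module is installed in compiled form; this text tells all that it offers.
- The arm moves only by the tool step_arm, never from a script. Its argument "increments" is one flat list of numbers, 7 for each row, row after row: the gripper's target within -1 to 1 (fully open at 1, half-way at 0, shut at -1), then the shift along the tool's x, y, z in cm, then the turn, a rotation vector about the tool's x, y, z in rad. In form: [hand, tx, ty, tz, wx, wy, wz, hand, tx, ty, tz, wx, wy, wz, ...]. A call has 1 to 10 rows; each row shifts and turns the commanded pose from where the row before left it, along the tool's axes as they then stand; what a row does not reach is not made up. A row lasts 1/10 s, in which the tool goes at most 50 mm and 8.59 degrees, less where a joint would pass 70% of its speed; a pose out of reach is approached as far as the arm can. A call with a gripper value outside its range is refused whole. The fingers move at their own pace and stop on an object; "grip_force" is the grip in N (left out, the last holds). Time passes only in rows, so rows that do not move let the fingers close. It gives the time, the measured TCP pose, the force and the opening at its end, in the units of the state.
- env.read_state(): the state, without advancing time (a new reading comes with each control period).
- env.camera(name): name is "side" or "top" or "wrist"; returns a dict with "pixels" (420x560x3 uint8, red, green, blue), "intrinsics" (3x3 intrinsics, pixels), "xyz" and "rotation" of the camera in the world; the wrist camera has in their place "T_tool_cam" (4x4, takes a point from camera to tool coordinates, whose origin is the TCP and whose axes are the flange's). Camera axes: x right, y up, looking along -z (the intrinsics and any distortion apply to the point x, -y, -z); pixel columns grow to the right and rows downward; lengths in m; the calibration is good to about 2 mm. A picture is of the moment at which its call begins: read the wrist's pose just before it. There is no depth.
- env.sign_off(): hands the job in, once; it reports no verdict.
The state is a dict: "t": time; "joint_pos": joint angles; "qd": joint speeds; "effort": joint torques, N m; "tcp_pos": TCP position; "ee_rot": TCP orientation; "force": force on the tool from outside, world axes, zero at the start; "wrist_torque": the same for the moment, N m; "finger_gap": opening from 0.0 (shut) to 1.0 (fully open).
Only numpy, scipy, OpenCV 4.12 (cv2) and the standard library are available. Lean on these libraries where they do the work, as an engineer would, in place of code of your own. Each camera call takes 0.05 s, during which the arm holds its last target.

TASK

The strap punch on the bench stands with its drive box open. First turn its lock knob clockwise until it clicks past its detent; then pick up the cover plate that belongs to the box (three holes) and hold it level over the open box, the right way round and about 10 mm clear of it, touching nothing but your gripper, so that each threaded hole is seen whole through its hole in the plate and the screws could be started. Finish while still holding it there, and leave all the other things on the bench where they are.

Things in the scene. Friction and masses are not known exactly. Their poses are not given: they have to be found in the camera images.
- punch: strap punch fixed to the bench, grey, base 150 x 350 x 12 mm. Origin on the bench below the centre of its drive box, z up. The box is 120 (x) by 70 (y) mm, its flat steel top 60 mm above the bench, with a 57 x 45 mm window over brass gears and three 5 mm threaded holes. Lock knob 108 mm off the box centre to -y, top 94 mm high. Punching column 135 mm high to +y, from 147 mm off the box centre.
- tap0 (a point): mouth of the threaded hole at (46, 22, 60) mm in the punch's frame; axes as the punch's
- tap1 (a point): mouth of the threaded hole at (46, -22, 60) mm in the punch's frame; axes as the punch's
- tap2 (a point): mouth of the single threaded hole at (-46, 0, 60) mm in the punch's frame; axes as the punch's
- lock_grip (a point): on the axis of the lock knob, 87 mm above the bench, 7 mm below the top of its bar grip; x along the bar and turning with it, z up. Black knob 44 mm across; the upright bar on it is 42 mm long, 14 mm wide, its foot 64 mm above the bench, a white line on one half. It stands on a round post 68 mm across; the plunger's block, 38 to 54 mm away (+x of the punch), is 66 mm high.
- lock (a joint): angle of the lock knob, rad: 0 as it starts, held at that stop by a spring plunger; grows clockwise seen from above; far stop at 1.2. The plunger resists with up to about 0.2 N m until 0.6, where the knob clicks over and is driven on by itself to 1.2 and kept there.
- cover: cover plate of the drive box, bare aluminium, 120 (x) by 70 (y) by 5 mm, about 0.2 kg, lying flat; origin at the centre of its underside, z up. In the middle of its top stands a grip rib 50 mm long (along x), 12 mm wide, from 5 to 31 mm above the underside. Three 13 mm holes: two near the +x end, one at the middle of the -x end. Its outline equals the box top's.
- hole0 (a point): centre, at the underside, of the cover's hole at (46, 22, 0) mm in the cover's frame; belongs over tap0
- hole1 (a point): centre, at the underside, of the cover's hole at (46, -22, 0) mm in the cover's frame; belongs over tap1
- hole2 (a point): centre, at the underside, of the cover's single hole at (-46, 0, 0) mm in the cover's frame; belongs over tap2
- spare_plate: bystander: aluminium plate of another machine, 90 x 80 x 5 mm, four corner holes, the same sort of rib (31 mm high); origin at the centre of its underside
- tray: bystander: low steel tray of rivets, 110 x 75 x 25 mm; origin at the centre of its underside
- tin: bystander: small dark tin 40 mm across, 30 mm high; origin at the centre of its underside
- polish_jar: bystander: jar 66 mm across, 75 mm high; origin at the centre of its underside
- screwdriver: bystander: screwdriver lying on the bench beyond the work
- leather_block: bystander: dark wooden block 90 x 60 x 35 mm; origin at the centre of its underside
- buckle_bowl: bystander: white bowl 90 mm across, 40 mm high; origin at the centre of its underside
Things that resemble listed ones, but are neither listed nor needed, are in the scene too. Leave any orange or turquoise look-alike of the cover alone.

How it is judged:
By the outcome, as a careful person would: the job done as asked, in the order asked, and still so for the second after the job is handed in, while the arm keeps its last pose, push and grip.
It also fails if it takes over 54 s, if anything falls off the work surface, if the arm or the gripper's body presses on something with over 40 N, if the wrist force passes 120 N, or if a joint passes its speed limit or range.

## Working session

There is one attempt and no reset: what is moved stays moved. The work goes in short steps, Python scripts to look and compute and a tool call to move; the robot and the scene stay as the last step left them, time stands still between calls to the robot, and variables do not carry over. Pictures are saved under pics/ and viewed, and the job is handed in when it is done.

Besides the shell and the picture viewer there is one more tool, called after ">>>" as name(argument=value, ...), one argument or row to a line, values as JSON. step_arm: Moves the arm, as the interface text tells. Its arguments: {"type":"object","properties":{"increments":{"type":"array"},"grip_force":{"type":"number"}},"required":["increments"]}

```bash
mkdir -p pics; ls
cat > h.py <<'E'
import numpy as np, cv2
from bench import env
def snap(n,fn):
    s=env.read_state(); c=env.camera(n)
    cv2.imwrite('pics/'+fn+'.png',c['pixels'][:,:,::-1])
    K=np.array(c['intrinsics'])
    if n=='wrist':
        T=np.eye(4);T[:3,:3]=s['ee_rot'];T[:3,3]=s['tcp_pos']
        W=T@np.array(c['T_tool_cam']); R=W[:3,:3];p=W[:3,3]
    else: R=np.array(c['rotation']);p=np.array(c['xyz'])
    np.savez('pics/'+fn+'.npz',K=K,R=R,p=p,keys=str([k for k in c]))
    return c
def cam(fn):
    d=np.load('pics/'+fn+'.npz'); return d['K'],d['R'],d['p']
def ray(fn,u,v):
    K,R,p=cam(fn); d=np.linalg.inv(K)@np.array([u,v,1.]); d=R@np.array([d[0],-d[1],-d[2]]); return p,d/np.linalg.norm(d)
def onz(fn,u,v,z):
    p,d=ray(fn,u,v); return p+d*(z-p[2])/d[2]
def tri(obs):
    A=np.zeros((3,3));b=np.zeros(3);rs=[ray(*o) for o in obs]
    for p,d in rs:
        M=np.eye(3)-np.outer(d,d);A+=M;b+=M@p
    x=np.linalg.solve(A,b); return x,[np.linalg.norm((np.eye(3)-np.outer(d,d))@(x-p))*1000 for p,d in rs]
def proj(fn,X):
    K,R,p=cam(fn); q=R.T@(np.asarray(X)-p); q=K@np.array([q[0],-q[1],-q[2]]); return q[:2]/q[2]
E
python3 - <<'E'
from h import *
np.set_printoptions(precision=4,suppress=True)
for n in ['top','side','wrist']:
    c=snap(n,n+'0'); print(n,[k for k in c],[ (k,v) for k,v in c.items() if k!='pixels']); print(cam(n+'0'))
print(env.read_state())
E
```

```text
pics
top ['pixels', 'intrinsics', 'xyz', 'rotation'] [('intrinsics', array([[411.44  ,   0.    , 279.6592],
       [  0.    , 411.44  , 216.253 ],
       [  0.    ,   0.    ,   1.    ]])), ('xyz', array([ 0.3749, -0.0038,  1.3439])), ('rotation', array([[ 0.0149,  0.9914, -0.13  ],
       [-0.9999,  0.0146, -0.0038],
       [-0.0018,  0.13  ,  0.9915]]))]
(array([[411.44  ,   0.    , 279.6592],
       [  0.    , 411.44  , 216.253 ],
       [  0.    ,   0.    ,   1.    ]]), array([[ 0.0149,  0.9914, -0.13  ],
       [-0.9999,  0.0146, -0.0038],
       [-0.0018,  0.13  ,  0.9915]]), array([ 0.3749, -0.0038,  1.3439]))
side ['pixels', 'intrinsics', 'xyz', 'rotation'] [('intrinsics', array([[414.0397,   0.    , 271.0564],
       [  0.    , 414.0397, 210.1975],
       [  0.    ,   0.    ,   1.    ]])), ('xyz', array([ 0.2994, -0.8557,  1.0449])), ('rotation', array([[ 0.9604,  0.2018, -0.1921],
       [-0.2786,  0.7046, -0.6526],
       [ 0.0037,  0.6803,  0.7329]]))]
(array([[414.0397,   0.    , 271.0564],
       [  0.    , 414.0397, 210.1975],
       [  0.    ,   0.    ,   1.    ]]), ar
[... 616 characters left out ...]
  ,   0.    ,   1.    ]]), array([[ 0.3263, -0.9183, -0.2242],
       [ 0.9453,  0.3168,  0.0779],
       [-0.0005, -0.2374,  0.9714]]), array([0.1148, 0.5414, 0.3847]))
{'t': 0.15, 'joint_pos': array([ 1.1359,  0.0878,  1.3719, -0.    ,  1.6836, -0.1031]), 'qd': array([ 0.0001, -0.0041, -0.0041, -0.0003, -0.0011,  0.0003]), 'effort': array([  0.0019, -34.0639, -30.2794,   0.0719,   0.0305,  -0.0001]), 'tcp_pos': array([0.179 , 0.5196, 0.2046]), 'ee_rot': array([[-0.9455,  0.3258, -0.0007],
       [ 0.3258,  0.9454, -0.0016],
       [ 0.0002, -0.0017, -1.    ]]), 'force': array([-0.6398, -0.1523,  0.8623]), 'wrist_torque': array([ 0.0148, -0.0181,  0.0279]), 'finger_gap': 0.9986265332788663}
```

View pics/top0.png

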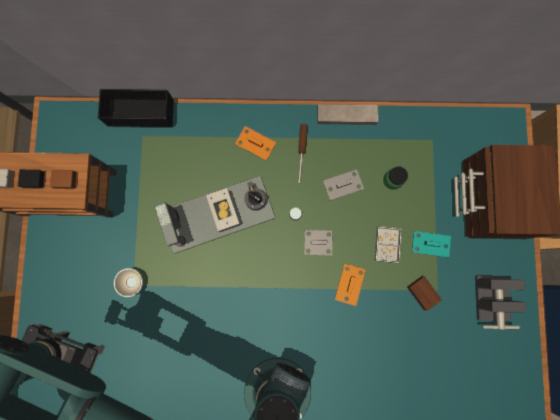

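View pics/side0.png

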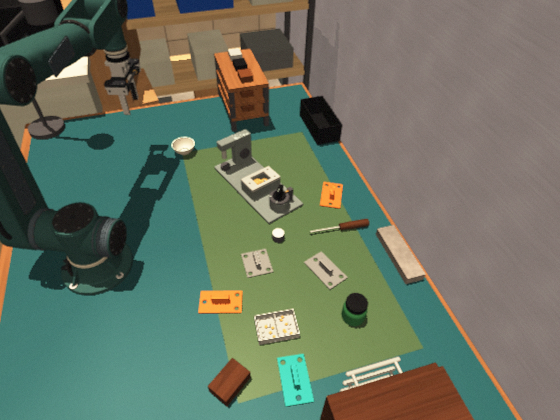

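View pics/wrist0.png

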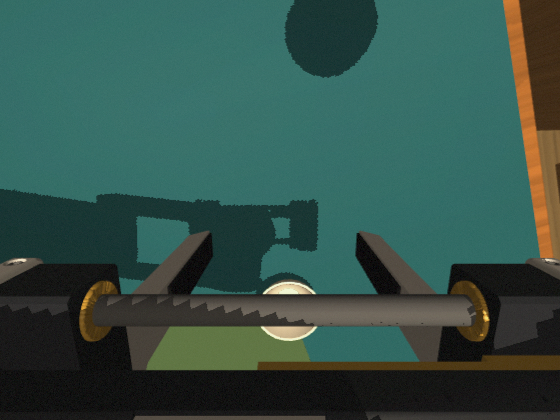

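The top view shows the punch box at about (223,210), its column at (170,225) and its knob at (256,198). Candidates for the cover:
- grey plate at (343,185)
- grey plate at (319,242)
- orange plates at (256,142) and (350,285)
- turquoise plate at (432,244)

I'll take a close crop.

Run:
```python
import cv2,numpy as np
t=cv2.imread('pics/top0.png'); 
a=cv2.resize(t[160:265,295:400],(525,525),interpolation=cv2.INTER_CUBIC)
cv2.imwrite('pics/c1.png',a)
b=cv2.resize(t[165:260,150:280],(780,570),interpolation=cv2.INTER_CUBIC); cv2.imwrite('pics/c2.png',b)
s=cv2.imread('pics/side0.png'); b=cv2.resize(s[130:290,205:355],(750,800),interpolation=cv2.INTER_CUBIC); cv2.imwrite('pics/c3.png',b[:600])
```

```text
(no output)
```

View pics/c1.png

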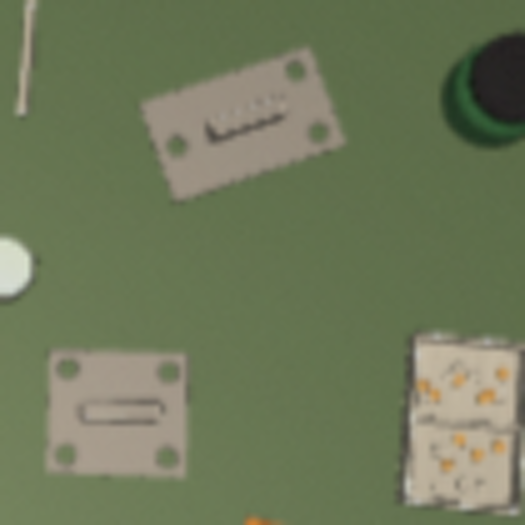

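View pics/c2.png

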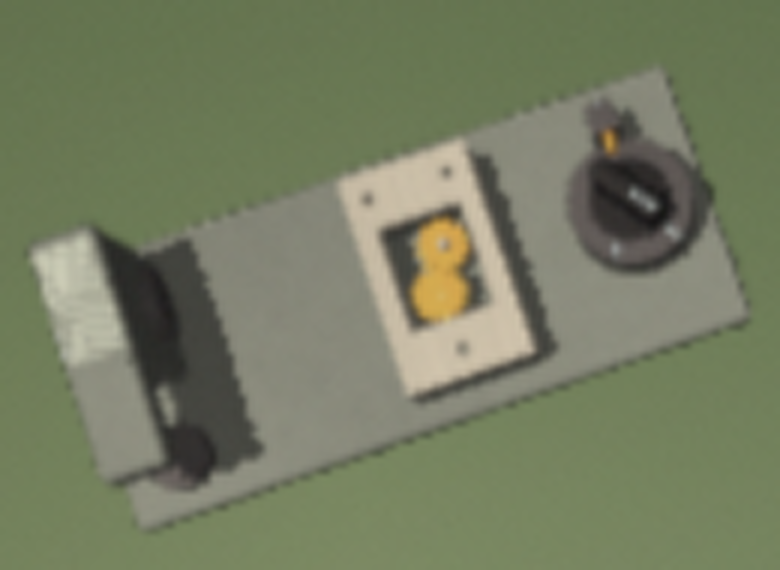

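View pics/c3.png

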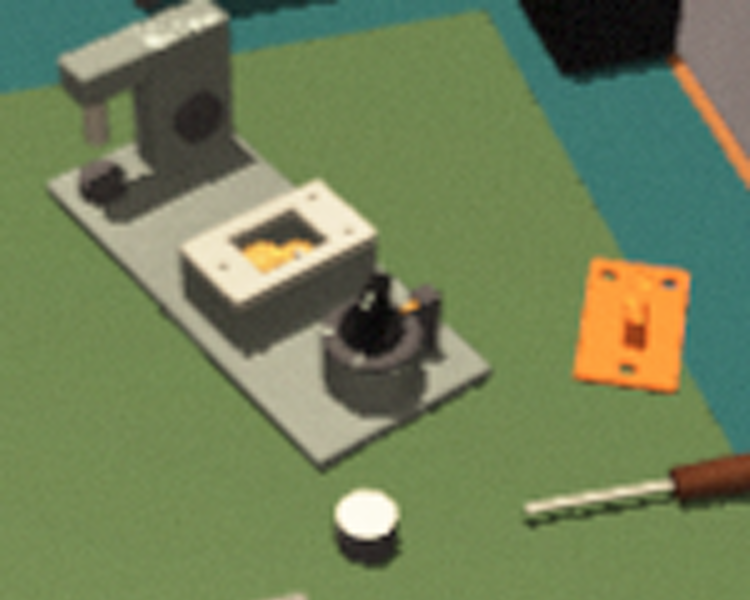

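The cover is the grey three-hole plate at top (343,185). Its pair of holes faces image right and its single hole is at the left. The grey plate at (319,242) has four holes, so it is the spare. In the top view the punch's tap pair faces up (+x world).

Run:
```python
from h import *
np.set_printoptions(precision=4,suppress=True)
T=[(211.2,198.2),(224.3,193.7),(227,223)];S=[(267.8,169.2),(274.6,176.2),(249.8,183.2)]
P=[]
for t,s in zip(T,S):
    x,e=tri([('top0',*t),('side0',*s)]);print(x,e,onz('top0',*t,.06),onz('side0',*s,.06)); P.append(onz('top0',*t,.06))
P=np.array(P); 
print('dists',np.linalg.norm(P[0]-P[1]),np.linalg.norm((P[0]+P[1])/2-P[2]))
c=((P[0]+P[1])/2+P[2])/2; d=(P[0]+P[1])/2-P[2]; yaw=np.arctan2(d[1],d[0]); print('punch',c,np.degrees(yaw))
k=c+0.108*np.array([np.sin(yaw),-np.cos(yaw),0]);print('knob',k, proj('top0',[k[0],k[1],.094]),proj('side0',[k[0],k[1],.094]))
H=[(295+u/5,160+v/5) for u,v in [(295,69),(318,132),(176,146)]]
Q=np.array([onz('top0',*h,.005) for h in H]);print(Q,np.linalg.norm(Q[0]-Q[1]),np.linalg.norm((Q[0]+Q[1])/2-Q[2]))
c=((Q[0]+Q[1])/2+Q[2])/2; d=(Q[0]+Q[1])/2-Q[2]; print('cover',c,np.degrees(np.arctan2(d[1],d[0])))
```

```text
[0.6004 0.2188 0.0578] [np.float64(2.3171451228790176), np.float64(2.3171451228790616)] [0.5977 0.2187 0.06  ] [0.6021 0.2165 0.06  ]
[0.6147 0.178  0.0565] [np.float64(1.3156094595402787), np.float64(1.3156094595399537)] [0.6128 0.1777 0.06  ] [0.615  0.1744 0.06  ]
[0.5214 0.1663 0.0575] [np.float64(1.6542217026400836), np.float64(1.6542217026398973)] [0.5194 0.1661 0.06  ] [0.5225 0.1637 0.06  ]
dists 0.04370007797613517 0.0915848426731536
punch [0.5623 0.1822 0.06  ] 20.465766404600647
knob [0.6001 0.081  0.06  ] [254.0066 196.1632] [278.4231 187.8351]
[[ 0.6965 -0.2438  0.005 ]
 [ 0.654  -0.2587  0.005 ]
 [ 0.6432 -0.1646  0.005 ]] 0.0449875158905942 0.09235367910202721
cover [ 0.6592 -0.208   0.005 ] -69.70321934150928
```

>>> step_arm(
  increments=[1,-4,-2,0,0,0,0,1,-4,-2,0,0,0,0,1,-4,-2,0,0,0,0,1,-4,-2,0,0,0,0,1,-4,-2,0,0,0,0,1,-4,-2,0,0,0,0,1,-4,-2,0,0,0,0,1,-4,-2,0,0,0,0,1,-4,-2,0,0,0,0,1,-4,-2,0,0,0,0],
)

```text
t: 1.15
tcp_pos: [0.4931, 0.1991, 0.2052]
ee_rot: [[-0.945, 0.326, -0.0], [0.326, 0.945, 0.0], [0.0, 0.0, -1.0]]
force: [0.9, 0.3, 0.2]
finger_gap: 0.999
```

>>> step_arm(
  increments=[1,-4,-2,0,0,0,0.14,1,-3,-3,0,0,0,0.14,1,-2,-3,0,0,0,0.14,1,0,0,0,0,0,0.14,1,0,0,0,0,0,0.14,1,0,0,0,0,0,0.14,1,0,0,0,0,0,0.14,1,0,0,0,0,0,0.14,1,0,0,0,0,0,0.14,1,0,0,0,0,0,0.14],
)

```text
t: 2.15
tcp_pos: [0.5355, 0.0923, 0.205]
ee_rot: [[0.166, 0.986, -0.001], [0.986, -0.166, 0.0], [-0.0, -0.001, -1.0]]
force: [0.1, 0.1, 0.2]
finger_gap: 0.998
```

Run:
```python
from h import *
np.set_printoptions(precision=4,suppress=True)
snap('wrist','w1'); s=env.read_state(); print(s['t'],s['tcp_pos'],s['ee_rot'],s['joint_pos'])
```

```text
2.2 [0.5355 0.0922 0.205 ] [[ 0.1696  0.9855 -0.0008]
 [ 0.9855 -0.1696 -0.    ]
 [-0.0001 -0.0008 -1.    ]] [0.0662 0.0732 1.3866 0.     1.6825 0.2366]
```

View pics/w1.png

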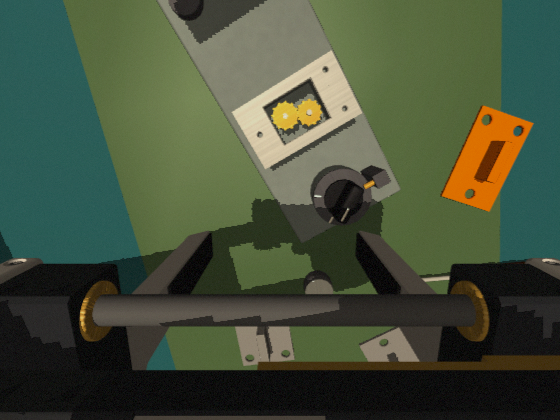

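The wrist view shows the box with its taps at about (325,69), (345,108) and (260,134). The knob is at (343,198), and its white line runs towards (346,213).

Run:
```python
import cv2
t=cv2.imread('pics/w1.png'); 
cv2.imwrite('pics/c4.png',cv2.resize(t[150:240,290:410],(800,600),interpolation=cv2.INTER_CUBIC))
cv2.imwrite('pics/c5.png',cv2.resize(t[40:175,220:380],(711,600),interpolation=cv2.INTER_CUBIC))
```

```text
(no output)
```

View pics/c4.png

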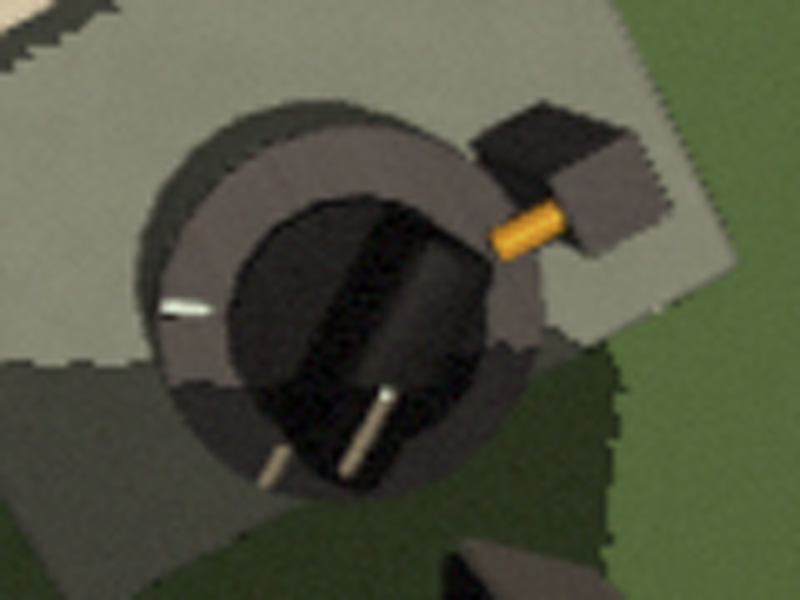

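View pics/c5.png

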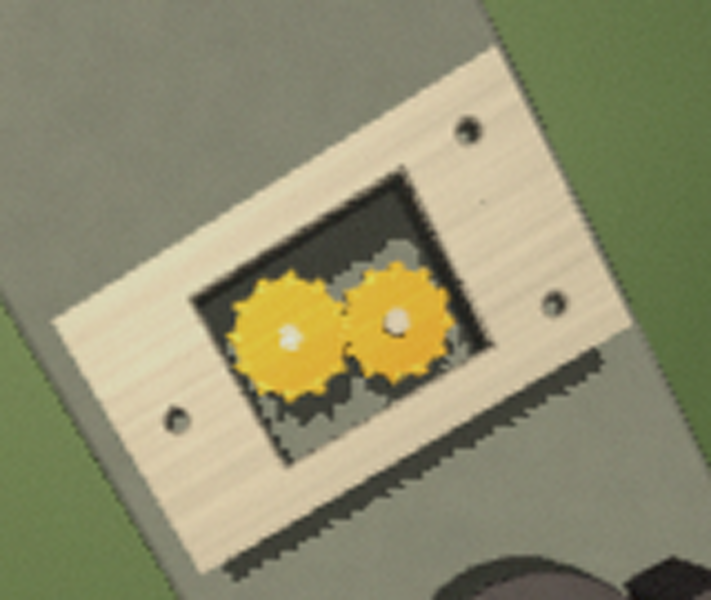

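Run:
```python
from h import *
np.set_printoptions(precision=4,suppress=True)
W=[(220+u/4.444,40+v/4.444) for u,v in [(468,130),(554,303),(177,420)]]
T=[(211.2,198.2),(224.3,193.7),(227,223)];S=[(267.8,169.2),(274.6,176.2),(249.8,183.2)]
for w,t,s in zip(W,T,S): print(tri([('w1',*w),('top0',*t),('side0',*s)]),onz('w1',*w,.06))
P=np.array([onz('w1',*w,.06) for w in W])
print('dists',np.linalg.norm(P[0]-P[1]),np.linalg.norm((P[0]+P[1])/2-P[2]))
c=((P[0]+P[1])/2+P[2])/2; d=(P[0]+P[1])/2-P[2]; yaw=np.arctan2(d[1],d[0]); print('punch',c,np.degrees(yaw))
k=c+0.108*np.array([np.sin(yaw),-np.cos(yaw),0]);k[2]=.094;print('knob',k,proj('w1',k),proj('top0',k))
C=lambda u,v:(290+u/6.667,150+v/6.667)
a=onz('w1',*C(385,390),.094);b=onz('w1',*C(348,472),.094);print(a,b,'line dir',np.degrees(np.arctan2(*(b-a)[[1,0]])), np.linalg.norm(b-a))
for p in [(428,235),(492,262),(460,248),(345,485),(375,488),(404,368)]: print(p,onz('w1',*C(*p),.094)-k)
```

```text
(array([0.6007, 0.2189, 0.0577]), [np.float64(0.5650127157736214), np.float64(2.593165395189875), np.float64(2.046598199138142)]) [0.6009 0.2186 0.06  ]
(array([0.6153, 0.1777, 0.0569]), [np.float64(1.392726276053313), np.float64(2.0140995445513554), np.float64(0.6262968304233251)]) [0.6161 0.1773 0.06  ]
(array([0.5215, 0.166 , 0.0576]), [np.float64(0.5172892715591537), np.float64(1.887329205661223), np.float64(1.434252780454542)]) [0.5221 0.1657 0.06  ]
dists 0.043988364957862944 0.0921994555292832
punch [0.5653 0.1818 0.06  ] 20.50334581853248
knob [0.6031 0.0807 0.094 ] [349.9254 204.7629] [254.1271 195.188 ]
[0.6005 0.0771 0.094 ] [0.5933 0.0649 0.094 ] line dir -120.69408987738016 0.01415685945741921
(428, 235) [ 0.0066  0.0195 -0.    ]
(492, 262) [ 0.0157  0.0137 -0.    ]
(460, 248) [0.0111 0.0167 0.    ]
(345, 485) [-0.0106 -0.0178 -0.    ]
(375, 488) [-0.006 -0.019 -0.   ]
(404, 368) [ 0.0006 -0.0006 -0.    ]
```

>>> step_arm(
  increments=[-0.2,0,3.4,0,0,0,0,-0.2,0,3.4,0,0,0,0,-0.2,0,0,0,0,0,0.12,-0.2,0,0,0,0,0,0.12,-0.2,0,0,0,0,0,0.12,-0.2,0,0,3,0,0,0,-0.2,0,0,3,0,0,0,-0.2,0,0,2,0,0,0,-0.2,0,0,0,0,0,0],
)

```text
t: 3.1
tcp_pos: [0.6001, 0.0812, 0.1208]
ee_rot: [[0.496, 0.868, -0.009], [0.868, -0.496, -0.0], [-0.005, -0.008, -1.0]]
force: [-0.4, 1.4, 0.2]
finger_gap: 0.401
```

Run:
```python
from h import *
np.set_printoptions(precision=4,suppress=True)
snap('wrist','w2'); s=env.read_state(); print(s['t'],s['tcp_pos'],s['ee_rot'],s['joint_pos'],s['finger_gap'])
print(np.degrees(np.arctan2(s['ee_rot'][1][0],s['ee_rot'][0][0])), proj('w2',[.603,.081,.094]))
```

```text
3.15 [0.6015 0.0813 0.1234] [[ 0.4964  0.8681 -0.0046]
 [ 0.8681 -0.4964 -0.0001]
 [-0.0024 -0.0039 -1.    ]] [0.041  0.2453 1.3524 0.0001 1.5484 0.5604] 0.39903646750132027
60.23626429374841 [286.5052 228.7972]
```

View pics/w2.png

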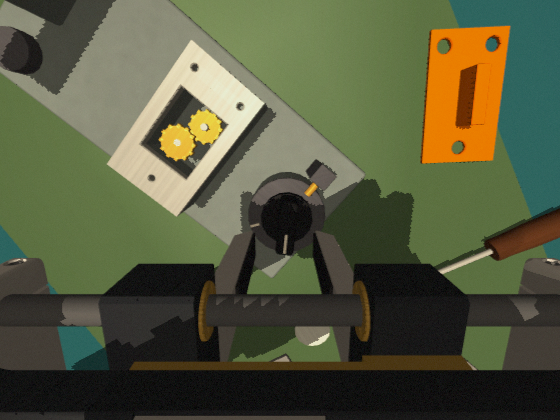

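>>> step_arm(
  increments=[-0.2,0,0,2,0,0,0,-0.2,0,0,2,0,0,0,-0.2,0,0,1.4,0,0,0,-0.2,0,0,0,0,0,0,-0.2,0,0,0,0,0,0],
  grip_force=40,
)

```text
t: 3.65
tcp_pos: [0.6034, 0.0814, 0.0725]
ee_rot: [[0.497, 0.868, 0.001], [0.868, -0.497, 0.0], [0.001, 0.001, -1.0]]
force: [-0.5, 0.3, 0.8]
finger_gap: 0.396
```

Run:
```python
from h import *
np.set_printoptions(precision=4,suppress=True)
snap('wrist','w3'); s=env.read_state(); print(s['t'],s['tcp_pos'],s['ee_rot'][:,0],s['joint_pos'],s['finger_gap'],s['force'])
```

```text
3.7 [0.6039 0.0814 0.0731] [0.4975 0.8675 0.0014] [0.041  0.2753 1.418  0.0001 1.4458 0.5617] 0.3999594036623909 [-0.0825  0.5664  0.1247]
```

View pics/w3.png

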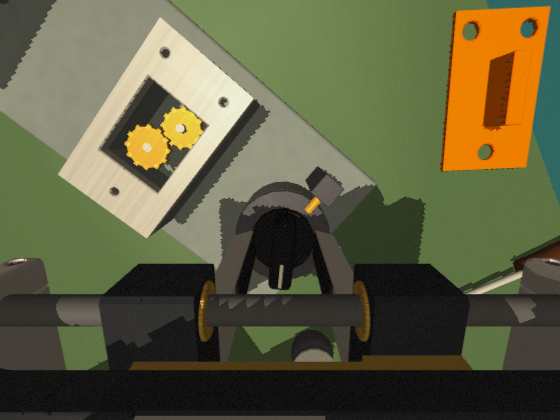

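The bar (white line at about (281,275)) sits between the fingers, so I'll lower 3 mm and close.

>>> step_arm(
  increments=[-0.2,0,0,0.3,0,0,0,-1,0,0,0,0,0,0,-1,0,0,0,0,0,0,-1,0,0,0,0,0,0,-1,0,0,0,0,0,0,-1,0,0,0,0,0,0,-1,0,0,0,0,0,0],
  grip_force=40,
)

```text
t: 4.4
tcp_pos: [0.6024, 0.0817, 0.0687]
ee_rot: [[0.498, 0.867, -0.001], [0.867, -0.498, 0.001], [0.0, -0.001, -1.0]]
force: [-2.5, 1.5, 3.4]
finger_gap: 0.155
```

>>> step_arm(
  increments=[-1,0,0,0,0,0,0.1,-1,0,0,0,0,0,0.1,-1,0,0,0,0,0,0.1,-1,0,0,0,0,0,0.1,-1,0,0,0,0,0,0.1],
)

```text
t: 4.9
tcp_pos: [0.6023, 0.0813, 0.0687]
ee_rot: [[0.854, 0.52, -0.001], [0.52, -0.854, -0.0], [-0.001, -0.0, -1.0]]
force: [-3.1, -0.9, 3.4]
finger_gap: 0.147
```

Run:
```python
from h import *
np.set_printoptions(precision=4,suppress=True)
s=env.read_state(); print(s['t'],s['tcp_pos'],s['ee_rot'][:,0],s['joint_pos'],s['finger_gap'],s['force'],s['wrist_torque'])
```

```text
4.9 [0.6023 0.0813 0.0687] [ 0.8541  0.5202 -0.0011] [ 0.0412  0.2778  1.4238 -0.0004  1.441   1.065 ] 0.14682427964128658 [-3.1436 -0.899   3.3706] [0.0735 0.7493 0.0247]
```

>>> step_arm(
  increments=[-1,0,0,0,0,0,0.1,-1,0,0,0,0,0,0.1,-1,0,0,0,0,0,0.1,-1,0,0,0,0,0,0.1,-1,0,0,0,0,0,0.1,-1,0,0,0,0,0,0.1,-1,0,0,0,0,0,0.09,-1,0,0,0,0,0,0],
)

```text
t: 5.7
tcp_pos: [0.6024, 0.081, 0.0688]
ee_rot: [[0.99, -0.139, -0.001], [-0.139, -0.99, -0.001], [-0.001, 0.001, -1.0]]
force: [-3.4, -0.8, 3.7]
finger_gap: 0.147
```

Run:
```python
from h import *
np.set_printoptions(precision=4,suppress=True)
snap('wrist','w4')
s=env.read_state(); print(s['t'],s['tcp_pos'],s['ee_rot'][:,0],s['joint_pos'],s['finger_gap'],s['force'],s['wrist_torque'])
```

```text
5.75 [0.6024 0.081  0.0687] [ 0.9905 -0.1377 -0.0008] [ 0.0408  0.2778  1.4237 -0.0007  1.441   1.7498] 0.14397495249422596 [-3.2974 -0.4017  3.8949] [-0.0739  0.86   -0.1321]
```

View pics/w4.png

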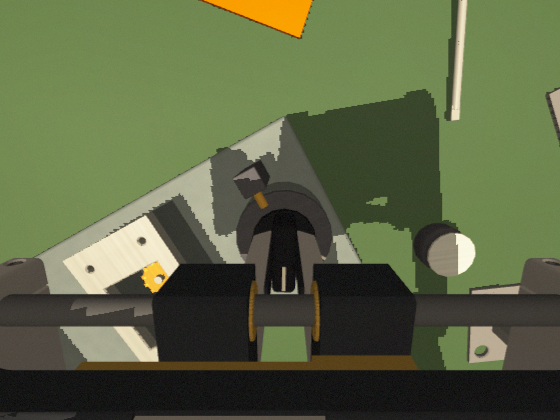

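>>> step_arm(
  increments=[-0.2,0,0,0,0,0,0,-0.2,0,0,0,0,0,0,-0.2,0,0,0,0,0,0,-0.2,0,0,-2,0,0,0,-0.2,0,0,-4,0,0,0,-0.2,0,0,-4,0,0,0,-0.2,0,0,-3,0,0,0],
)

```text
t: 6.45
tcp_pos: [0.6038, 0.0815, 0.2013]
ee_rot: [[0.99, -0.139, 0.004], [-0.139, -0.99, 0.0], [0.004, -0.001, -1.0]]
force: [0.3, -0.1, -0.1]
finger_gap: 0.4
```

Run:
```python
from h import *
np.set_printoptions(precision=4,suppress=True)
snap('wrist','w5')
s=env.read_state(); print(s['t'],s['tcp_pos'],s['ee_rot'][:,0],s['joint_pos'],s['finger_gap'],s['force'],s['wrist_torque'])
```

```text
6.5 [0.6062 0.0816 0.2073] [ 0.9902 -0.1391  0.0133] [0.041  0.2144 1.2233 0.0001 1.6904 1.7514] 0.39619124753732887 [0.2955 0.0174 3.4923] [0.0034 0.0137 0.008 ]
```

View pics/w5.png

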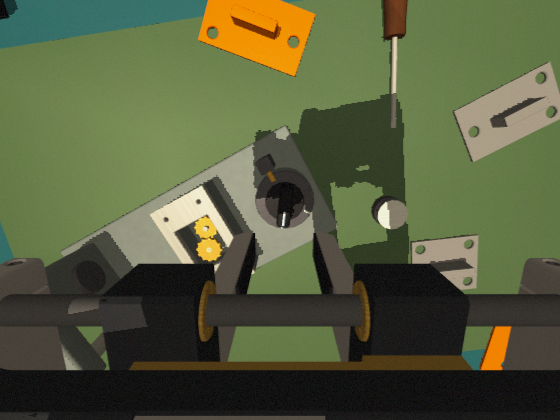

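The knob's line moved with the gripper and stayed there, now at about (285,220). Next is the cover.

>>> step_arm(
  increments=[0,1.3,4,0,0,0,0,0,1.3,4,0,0,0,0,0,1.3,4,0,0,0,0,0,1.3,4,0,0,0,0,0,1.3,4,0,0,0,0,0,1.3,4,0,0,0,0,0,1.3,4,0,0,0,0,0,0,0,0,0,0,-0.14,0,0,0,0,0,0,-0.14,0,0,0,0,0,0,-0.14],
)

```text
t: 7.5
tcp_pos: [0.654, -0.2094, 0.1972]
ee_rot: [[0.96, 0.281, -0.0], [0.281, -0.96, 0.0], [-0.0, -0.0, -1.0]]
force: [0.6, 0.1, 0.4]
finger_gap: 0.501
```

>>> step_arm(
  increments=[0,0,0,0,0,0,-0.14,0,0,0,0,0,0,-0.14,0,0,0,0,0,0,-0.14,0,0,0,0,0,0,-0.14,0,0,0,0,0,0,-0.14,0,0,0,0,0,0,-0.14,0,0,0,0,0,0,-0.14,0,0,0,0,0,0,-0.14,0,0,0,0,0,0,-0.14,0,0,0,0,0,0,-0.14],
)

```text
t: 8.5
tcp_pos: [0.6541, -0.2086, 0.1975]
ee_rot: [[-0.115, 0.993, -0.0], [0.993, 0.115, 0.0], [0.0, -0.0, -1.0]]
force: [-0.3, 0.1, 0.5]
finger_gap: 0.499
```

>>> step_arm(
  increments=[0,0,0,0,0,0,-0.14,0,0,0,0,0,0,-0.1,0,0,0,0,0,0,0],
)

```text
t: 8.8
tcp_pos: [0.654, -0.2086, 0.1976]
ee_rot: [[-0.342, 0.94, -0.0], [0.94, 0.342, 0.0], [0.0, -0.0, -1.0]]
force: [0.2, -0.7, 0.0]
finger_gap: 0.503
```

Run:
```python
from h import *
np.set_printoptions(precision=4,suppress=True)
snap('wrist','w6')
s=env.read_state(); print(s['t'],s['tcp_pos'],s['ee_rot'],s['joint_pos'],s['finger_gap'],s['force'],s['wrist_torque'])
```

```text
8.85 [ 0.654  -0.2086  0.1977] [[-0.3404  0.9403 -0.0003]
 [ 0.9403  0.3404  0.0002]
 [ 0.0003 -0.0002 -1.    ]] [-0.3914  0.3996  1.0075  0.0001  1.7348 -0.7387] 0.504600223376909 [-0.4256  0.0537 -0.3791] [ 0.0033 -0.0013  0.0162]
```

View pics/w6.png

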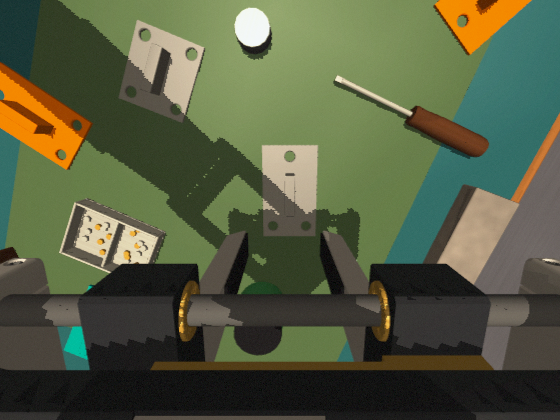

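Run:
```python
from h import *
np.set_printoptions(precision=4,suppress=True)
import cv2
t=cv2.imread('pics/w6.png')
c=t[135:245,250:330]; cv2.imwrite('pics/c6.png',cv2.resize(c,None,fx=5.4,fy=5.4,interpolation=cv2.INTER_CUBIC))
hsv=cv2.cvtColor(t,cv2.COLOR_BGR2HSV); print(hsv[190,270],hsv[156,290],hsv[200,340])
j=onz('top0',397,177,.075);print('jar',j)
```

```text
[18 55 93] [ 41  97 139] [ 42 106 128]
jar [ 0.6713 -0.3665  0.075 ]
```

View pics/c6.png

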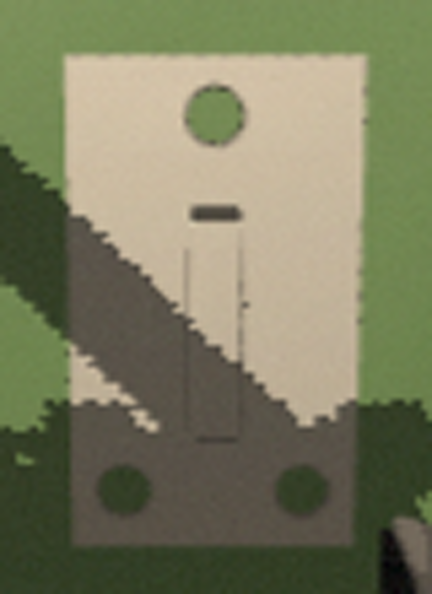

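Run:
```python
from h import *
np.set_printoptions(precision=4,suppress=True)
C=lambda u,v:(250+u/5.4-.4,135+v/5.4-.4)
Wp=[C(302,490),C(123,490),C(214,115)]
H=[(295+u/5,160+v/5) for u,v in [(295,69),(318,132),(176,146)]]
# match: w6 image right is tool +y = world (0.94,.34) -> hole with larger x
for w,h in zip(Wp,H): print(onz('w6',*w,.005),tri([('w6',*w),('top0',*h)]))
Q=np.array([onz('w6',*w,.005) for w in Wp])
print(np.linalg.norm(Q[0]-Q[1]),np.linalg.norm((Q[0]+Q[1])/2-Q[2]))
c=((Q[0]+Q[1])/2+Q[2])/2; d=(Q[0]+Q[1])/2-Q[2]; print('cover',c,np.degrees(np.arctan2(d[1],d[0])))
R=[onz('w6',*C(*p),.031) for p in [(191,220),(240,220),(187,438),(240,438)]];print(np.array(R),np.mean(R,axis=0),np.linalg.norm(R[0]-R[2]),np.linalg.norm(R[2]-R[3]))
s=env.read_state(); M=s['ee_rot']; dd=np.array([c[0],c[1],.007])-s['tcp_pos']; print('move tool',M.T@dd, np.degrees(np.arctan2(M[1,0],M[0,0])))
```

```text
[ 0.6982 -0.2434  0.005 ] (array([ 0.7002, -0.2466, -0.0084]), [np.float64(0.5822228968504504), np.float64(0.5822228968506152)])
[ 0.6565 -0.2586  0.005 ] (array([ 0.6568, -0.2614, -0.0062]), [np.float64(0.7177325710928445), np.float64(0.7177325710928416)])
[ 0.646  -0.1647  0.005 ] (array([ 0.6464, -0.166 , -0.0099]), [np.float64(0.49416055163102623), np.float64(0.49416055163094613)])
0.04441687375497645 0.0918061129486329
cover [ 0.6617 -0.2079  0.005 ] -69.99658266308332
[[ 0.6481 -0.1866  0.031 ]
 [ 0.6583 -0.1829  0.031 ]
 [ 0.6643 -0.2339  0.031 ]
 [ 0.6758 -0.2298  0.031 ]] [ 0.6616 -0.2083  0.031 ] 0.05003217008338711 0.012135094267568858
move tool [-0.002   0.0075  0.1907] 109.90073425563044
```

Hole spacing (44.4 and 91.8 mm) and rib size (50.0 x 12.1 mm) fit. The height from the top camera has a weak baseline, so I'll take a second wrist view from lower down.

>>> step_arm(
  increments=[0,-0.2,0.75,3,0,0,0,0,0,0,4,0,0,0,0,0,0,3,0,0,0,0,0,0,0,0,0,0],
  grip_force=30,
)

```text
t: 9.25
tcp_pos: [0.6581, -0.2065, 0.0913]
ee_rot: [[-0.34, 0.94, -0.011], [0.94, 0.341, 0.005], [0.008, -0.009, -1.0]]
force: [-0.6, -0.4, -1.3]
finger_gap: 0.5
```

Run:
```python
from h import *
np.set_printoptions(precision=4,suppress=True)
c=snap('wrist','w7')
t=cv2.imread('pics/w7.png'); cv2.imwrite('pics/c7.png',cv2.resize(t[120:300,190:390],(667,600),interpolation=cv2.INTER_CUBIC))
s=env.read_state(); print(s['t'],s['tcp_pos'],s['ee_rot'][:,0],s['force'])
```

```text
9.3 [ 0.6598 -0.2072  0.095 ] [-0.3408  0.9401  0.0045] [ 0.4128 -0.5366 -0.7993]
```

View pics/c7.png

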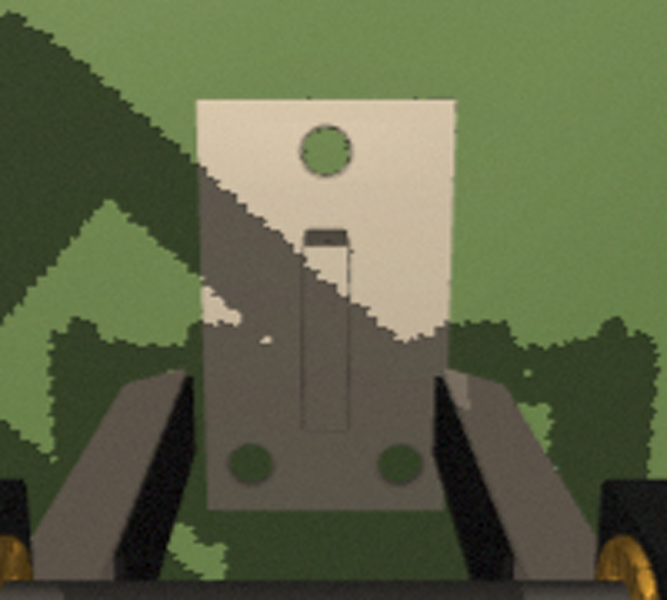

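Run:
```python
from h import *
np.set_printoptions(precision=4,suppress=True)
c=snap('wrist','w8')
C6=lambda u,v:(250+u/5.4-.4,135+v/5.4-.4)
C7=lambda u,v:(190+u/3.335-.35,120+v/3.333-.35)
P6=[(302,490),(123,490),(214,115),(191,220),(240,220)];P7=[(400,464),(251,464),(326,151),(304,245),(348,245)]
t=cv2.imread('pics/w8.png'); print(np.abs(t.astype(int)-cv2.imread('pics/w7.png')).mean())
for f in ['w7','w8']:
  for a,b in zip(P6,P7): print(f,tri([('w6',*C6(*a)),(f,*C7(*b))]),onz(f,*C7(*b),.005))
s=env.read_state(); print(s['t'],s['tcp_pos'],s['ee_rot'][:,0],s['force'])
cv2.imwrite('pics/c8.png',cv2.resize(t[120:300,190:390],(667,600),interpolation=cv2.INTER_CUBIC))
```

```text
4.87937216553288
w7 (array([ 0.698 , -0.2432,  0.006 ]), [np.float64(0.06137004506193425), np.float64(0.0613700450619227)]) [ 0.6982 -0.2436  0.005 ]
w7 (array([ 0.6566, -0.2584,  0.0057]), [np.float64(0.18669959062323743), np.float64(0.18669959062313699)]) [ 0.6569 -0.2587  0.005 ]
w7 (array([ 0.646 , -0.1647,  0.006 ]), [np.float64(0.130388205907781), np.float64(0.1303882059078135)]) [ 0.6462 -0.1648  0.005 ]
w7 (array([ 0.648 , -0.1863,  0.034 ]), [np.float64(0.07095073606177364), np.float64(0.07095073606209112)]) [ 0.6494 -0.1915  0.005 ]
w7 (array([ 0.6582, -0.1826,  0.034 ]), [np.float64(0.1731244759068773), np.float64(0.173124475906933)]) [ 0.6609 -0.1873  0.005 ]
w8 (array([ 0.6939, -0.2356,  0.0335]), [np.float64(0.8360861074357343), np.float64(0.836086107435919)]) [ 0.7013 -0.2459  0.005 ]
w8 (array([ 0.6563, -0.2519,  0.0267]), [np.float64(1.3181981540311722), np.float64(1.3181981540311962)]) [ 0.6594 -0.2612  0.005 ]
w8 (array([ 0.6457, -0.1627,  0.0446]), [np.float64(1.296507320896816), np.float64(1.296507320896991)]) [ 0.6485 -0.166   0.005 ]
w8 (array([ 0.6479, -0.1833,  0.0589]), [np.float64(1.1481018572533697), np.float64(1.148101857253292)]) [ 0.6517 -0.193   0.005 ]
w8 (array([ 0.6564, -0.1785,  0.0685]), [np.float64(1.1189155033474119), np.float64(1.1189155033475717)]) [ 0.6635 -0.1887  0.005 ]
9.35 [ 0.6615 -0.2079  0.0982] [-0.341   0.94    0.0007] [ 0.3972 -0.4198  0.4595]
```

View pics/c8.png

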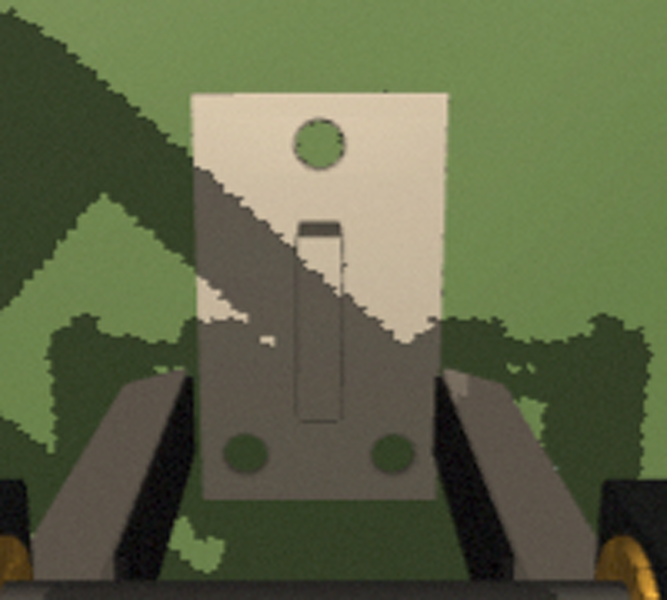

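Two wrist views put the hole plane at 6 mm and the rib top at 34 mm, close to the listed 5 and 31 mm. I'll descend with a slow finish.

>>> step_arm(
  increments=[0,0,0,3,0,0,0,0,0,0,2.5,0,0,0,0,0,0,1.5,0,0,0,0,0,0,0.7,0,0,0,0,0,0,0.4,0,0,0,0,0,0,0.3,0,0,0,0,0,0,0,0,0,0,0,0,0,0,0,0,0],
)

```text
t: 10.15
tcp_pos: [0.6622, -0.2081, 0.0156]
ee_rot: [[-0.342, 0.94, 0.002], [0.94, 0.342, -0.001], [-0.001, 0.001, -1.0]]
force: [0.0, 0.3, 0.0]
finger_gap: 0.497
```

Run:
```python
from h import *
np.set_printoptions(precision=4,suppress=True)
s=env.read_state(); print(s['t'],s['tcp_pos'],s['ee_rot'],s['force'])
```

```text
10.15 [ 0.6622 -0.2081  0.0156] [[-0.3419  0.9397  0.0017]
 [ 0.9397  0.3419 -0.0006]
 [-0.0011  0.0014 -1.    ]] [0.0033 0.275  0.0052]
```

>>> step_arm(
  increments=[0,0,0,0.4,0,0,0,0,0,0,0.4,0,0,0,0,0,0,0,0,0,0,-1,0,0,0,0,0,0,-1,0,0,0,0,0,0,-1,0,0,0,0,0,0,-1,0,0,0,0,0,0,-1,0,0,0,0,0,0,-1,0,0,0,0,0,0],
  grip_force=40,
)

```text
t: 11.05
tcp_pos: [0.6616, -0.2079, 0.0066]
ee_rot: [[-0.342, 0.94, 0.0], [0.94, 0.342, -0.0], [-0.0, 0.0, -1.0]]
force: [-1.1, -0.1, 0.7]
finger_gap: 0.125
```

Run:
```python
from h import *
np.set_printoptions(precision=4,suppress=True)
s=env.read_state(); print(s['t'],s['tcp_pos'],s['ee_rot'],s['force'],s['finger_gap']*94)
```

```text
11.05 [ 0.6616 -0.2079  0.0066] [[-0.3419  0.9397  0.0001]
 [ 0.9397  0.3419 -0.    ]
 [-0.0001  0.0001 -1.    ]] [-1.1294 -0.1185  0.6967] 11.7411026225685
```

>>> step_arm(
  increments=[-1,0,0,-1,0,0,0,-1,0,0,-2,0,0,0,-1,0,0,-4,0,0,0,-1,0,0,-4,0,0,0,-1,0,0,-4,0,0,0,-1,0,0,-2,0,0,0,-1,0,0,-1,0,0,0,-1,0,0,0,0,0,0,-1,0,0,0,0,0,0],
)

```text
t: 11.95
tcp_pos: [0.6609, -0.2076, 0.1845]
ee_rot: [[-0.342, 0.94, -0.003], [0.94, 0.342, 0.001], [0.002, -0.002, -1.0]]
force: [0.1, 0.0, -1.9]
finger_gap: 0.127
```

Run:
```python
from h import *
np.set_printoptions(precision=4,suppress=True)
snap('wrist','w9')
s=env.read_state(); print(s['t'],s['tcp_pos'],s['ee_rot'][:,0],s['force'],s['wrist_torque'],s['finger_gap']*94)
M=s['ee_rot']; print(M.T@(np.array([.5653,.1818,s['tcp_pos'][2]])-s['tcp_pos']))
```

```text
12.0 [ 0.6606 -0.2075  0.1837] [-0.3419  0.9397  0.0031] [-0.4532 -0.2968 -1.6871] [-0.0437  0.0554 -0.0307] 12.045998314911182
[0.3984 0.0436 0.0011]
```

View pics/w9.png

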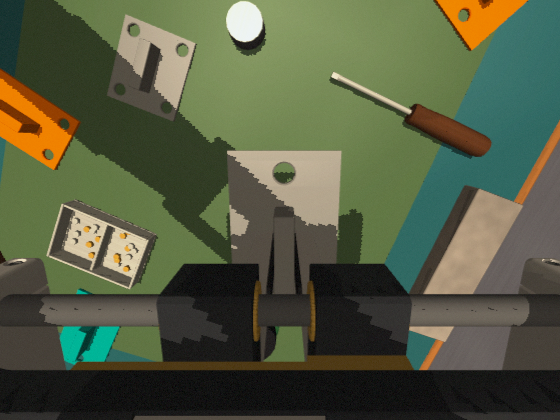

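The cover is held: the opening is 12 mm and the wrist carries about 1.9 N. It hangs level below the fingers, with the single hole at (284,173). Now to the box.

>>> step_arm(
  increments=[-1,2,0.2,0,0,0,0,-1,4,0.5,0,0,0,0,-1,4,0.5,0,0,0,0,-1,4,0.5,0,0,0,0,-1,4,0.5,0,0,0,0,-1,4,0.5,0,0,0,0,-1,4,0.4,0,0,0,0,-1,4,0.4,0,0,0,0,-1,4,0.4,0,0,0,0,-1,3,0.3,0,0,0,0],
)

```text
t: 13.0
tcp_pos: [0.5725, 0.1563, 0.184]
ee_rot: [[-0.343, 0.939, -0.004], [0.939, 0.343, -0.0], [0.001, -0.004, -1.0]]
force: [-0.3, 0.9, -1.8]
finger_gap: 0.124
```

>>> step_arm(
  increments=[-1,2,0.2,0,0,0,0,-1,0.8,0,0,0,0,0,-1,0,0,0,0,0,-0.14,-1,0,0,0,0,0,-0.14,-1,0,0,0,0,0,-0.14,-1,0,0,0,0,0,-0.14,-1,0,0,0,0,0,-0.14,-1,0,0,0,0,0,-0.14,-1,0,0,0,0,0,-0.14,-1,0,0,0,0,0,-0.14],
)

```text
t: 14.0
tcp_pos: [0.5664, 0.1799, 0.1848]
ee_rot: [[-0.995, 0.097, -0.003], [0.097, 0.995, -0.001], [0.003, -0.001, -1.0]]
force: [-0.8, -0.0, -2.7]
finger_gap: 0.128
```

>>> step_arm(
  increments=[-1,0,0,0,0,0,-0.14,-1,0,0,0,0,0,-0.14,-1,0,0,0,0,0,-0.14,-1,0,0,0,0,0,-0.04,-1,0,0,0,0,0,0,-1,0,0,0,0,0,0,-1,0,0,0,0,0,0],
)

```text
t: 14.7
tcp_pos: [0.5667, 0.1807, 0.1859]
ee_rot: [[-0.937, -0.349, -0.001], [-0.349, 0.937, -0.0], [0.001, 0.0, -1.0]]
force: [0.1, 0.9, -2.1]
finger_gap: 0.128
```

Run:
```python
from h import *
np.set_printoptions(precision=4,suppress=True)
snap('wrist','w10'); snap('top','top1'); snap('side','side1')
s=env.read_state(); print(s['t'],s['tcp_pos'],s['ee_rot'],s['joint_pos'],s['force'],s['wrist_torque'],s['finger_gap']*94)
M=s['ee_rot']; print(M.T@(np.array([.5653,.1818,.0766])-s['tcp_pos']),np.degrees(np.arctan2(M[1,0],M[0,0])))
t=cv2.imread('pics/top1.png'); cv2.imwrite('pics/c10.png',cv2.resize(t[140:280,140:300],(686,600),interpolation=cv2.INTER_CUBIC))
```

```text
14.85 [0.5668 0.181  0.1864] [[-0.9367 -0.3502 -0.0002]
 [-0.3502  0.9367 -0.    ]
 [ 0.0002  0.     -1.    ]] [ 0.2139  0.1919  1.2908 -0.      1.6591 -1.7147] [ 1.0461  0.183  -2.6586] [ 0.0225  0.0399 -0.0885] 11.72086802992195
[0.0011 0.0012 0.1098] -159.4992875194979
```

View pics/w10.png

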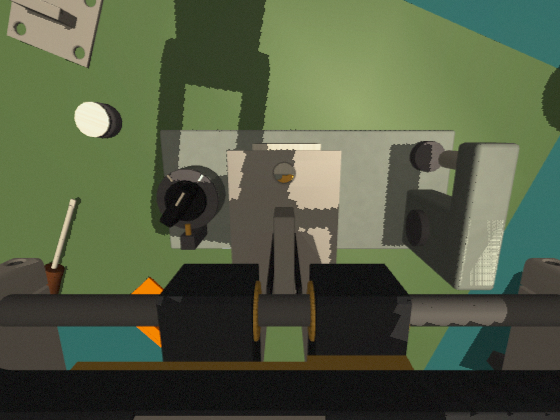

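View pics/c10.png

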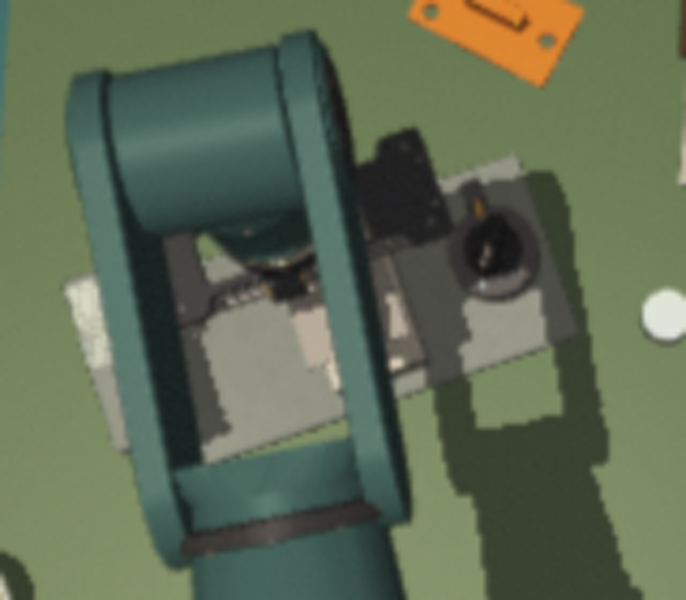

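View pics/side1.png

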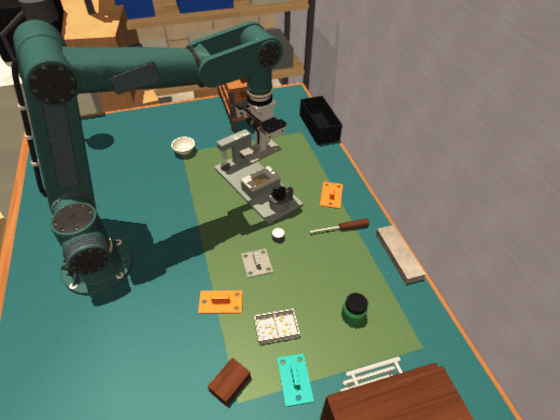

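Run:
```python
from h import *
np.set_printoptions(precision=4,suppress=True)
def ref(fn,u,v,r=7):
    g=cv2.cvtColor(cv2.imread(f'pics/{fn}.png'),cv2.COLOR_BGR2GRAY).astype(float)[v-r:v+r+1,u-r:u+r+1]
    b=np.median(g); w=np.clip(b-25-g,0,None); ys,xs=np.mgrid[-r:r+1,-r:r+1]
    return u+(w*xs).sum()/w.sum(), v+(w*ys).sum()/w.sum()
W1=[ref('w1',325,69,5),ref('w1',345,108,5),ref('w1',260,134,5)]
for f,L in [('w3',[(165,52),(223,102),(114,191)]),('w2',[(195,67),(240,106),(152,177)])]:
    X=[ref(f,*l) for l in L]; print(f,X)
    for a,b in zip(W1,X): print(tri([('w1',*a),(f,*b)]))
    P=np.array([onz(f,*x,.06) for x in X]);c=((P[0]+P[1])/2+P[2])/2; d=(P[0]+P[1])/2-P[2];print('dists',np.linalg.norm(P[0]-P[1]),np.linalg.norm(d),'punch',c,np.degrees(np.arctan2(d[1],d[0])))
P=np.array([onz('w1',*x,.06) for x in W1]);c=((P[0]+P[1])/2+P[2])/2; d=(P[0]+P[1])/2-P[2];print('dists',np.linalg.norm(P[0]-P[1]),np.linalg.norm(d),'punch',c,np.degrees(np.arctan2(d[1],d[0])))
```

```text
w3 [(np.float64(164.79930191972076), np.float64(52.590671108995714)), (np.float64(222.68392518297642), np.float64(101.60463540254811)), (np.float64(114.20498761938451), np.float64(190.8876901308808))]
(array([0.6006, 0.2188, 0.0606]), [np.float64(0.28266967565608175), np.float64(0.2826696756559901)])
(array([0.6157, 0.1776, 0.0614]), [np.float64(0.1671388815338527), np.float64(0.16713888153381304)])
(array([0.5214, 0.1664, 0.0597]), [np.float64(0.17241067869208515), np.float64(0.17241067869208943)])
dists 0.04372010024411209 0.09214525610901983 punch [0.5647 0.1822 0.06  ] 20.34165209560484
w2 [(np.float64(194.09237085186453), np.float64(66.9454327745467)), (np.float64(239.3832508250825), np.float64(105.75948844884489)), (np.float64(151.24796968056307), np.float64(177.46589063345965))]
(array([0.6006, 0.2187, 0.061 ]), [np.float64(0.1910290613764236), np.float64(0.19102906137641107)])
(array([0.6157, 0.1776, 0.0616]), [np.float64(0.10753805045649319), np.float64(0.10753805045645153)])
(array([0.5213, 0.1664, 0.0593]), [np.float64(0.15564352219022382), np.float64(0.1556435221902746)])
dists 0.04380378736183978 0.09210013369332382 punch [0.5648 0.1823 0.06  ] 20.427549020703445
dists 0.043992135309178074 0.09269810560134939 punch [0.5649 0.1825 0.06  ] 20.134805404117326
```

Three wrist views agree on the taps: punch centre (0.5648, 0.1823), yaw 20.3°, tap height about 60.5 mm. Next I lower towards the hold height in stages.

>>> step_arm(
  increments=[-1,0.15,0.2,1,0,0,0,-1,0,0,2,0,0,0,-1,0,0,2.5,0,0,0,-1,0,0,2,0,0,0,-1,0,0,1,0,0,0,-1,0,0,0.4,0,0,0,-1,0,0,0,0,0,0,-1,0,0,0,0,0,0,-1,0,0,0,0,0,0],
)

```text
t: 15.75
tcp_pos: [0.5656, 0.1827, 0.099]
ee_rot: [[-0.937, -0.351, 0.003], [-0.351, 0.937, 0.001], [-0.003, -0.0, -1.0]]
force: [-0.6, -0.9, -1.3]
finger_gap: 0.13
```

Run:
```python
from h import *
np.set_printoptions(precision=4,suppress=True)
s=env.read_state(); print(s['t'],s['tcp_pos'],s['ee_rot'],s['force'],s['finger_gap']*94)
M=s['ee_rot']; print(M.T@(np.array([.5648,.1823,.0770])-s['tcp_pos']),np.degrees(np.arctan2(M[1,0],M[0,0])))
```

```text
15.75 [0.5656 0.1827 0.099 ] [[-0.9365 -0.3506  0.0027]
 [-0.3506  0.9365  0.0007]
 [-0.0028 -0.0003 -1.    ]] [-0.6041 -0.8962 -1.2964] 12.177011187738731
[ 0.001  -0.0001  0.022 ] -159.47550765665372
```

>>> step_arm(
  increments=[-1,0.05,0,0.7,0,0,0,-1,0,0,0.6,0,0,0,-1,0,0,0.5,0,0,0,-1,0,0,0.3,0,0,0,-1,0,0,0,0,0,0,-1,0,0,0,0,0,0,-1,0,0,0,0,0,0,-1,0,0,0,0,0,0,-1,0,0,0,0,0,0],
)

```text
t: 16.65
tcp_pos: [0.5644, 0.1824, 0.0768]
ee_rot: [[-0.937, -0.351, 0.0], [-0.351, 0.937, 0.0], [-0.001, -0.0, -1.0]]
force: [0.1, 0.4, -1.0]
finger_gap: 0.126
```

Run:
```python
from h import *
np.set_printoptions(precision=4,suppress=True)
snap('wrist','w11');snap('side','side2');snap('top','top2')
s=env.read_state(); print(s['t'],s['tcp_pos'],s['ee_rot'],s['force'],s['finger_gap']*94)
M=s['ee_rot']; print(M.T@(np.array([.5648,.1823,.0770])-s['tcp_pos']),np.degrees(np.arctan2(M[1,0],M[0,0])))
t=cv2.imread('pics/w11.png');cv2.imwrite('pics/c11.png',cv2.resize(t[120:300,200:380],(600,600),interpolation=cv2.INTER_CUBIC))
t=cv2.imread('pics/side2.png');cv2.imwrite('pics/c12.png',cv2.resize(t[110:230,200:320],(600,600),interpolation=cv2.INTER_CUBIC))
t=cv2.imread('pics/top2.png'); cv2.imwrite('pics/c13.png',cv2.resize(t[140:280,140:300],(686,600),interpolation=cv2.INTER_CUBIC))
```

```text
16.8 [0.5643 0.1824 0.0766] [[-0.9365 -0.3506  0.0003]
 [-0.3506  0.9365  0.0001]
 [-0.0003  0.     -1.    ]] [-0.0211 -0.4499 -2.1514] 11.497345974282803
[-0.0004 -0.0002 -0.0004] -159.4769572371253
```

View pics/w11.png

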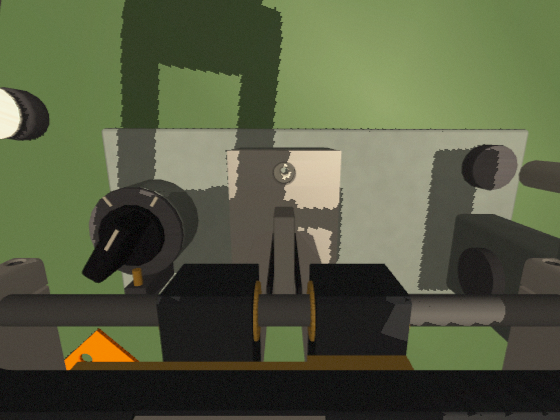

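View pics/c11.png

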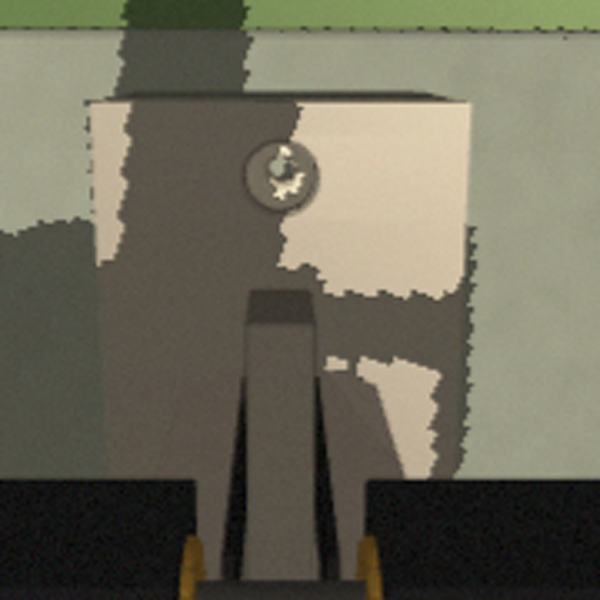

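View pics/c12.png

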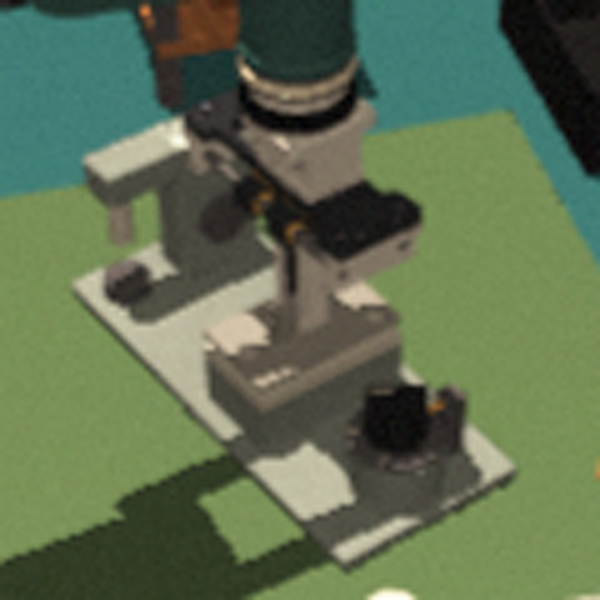

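View pics/c13.png

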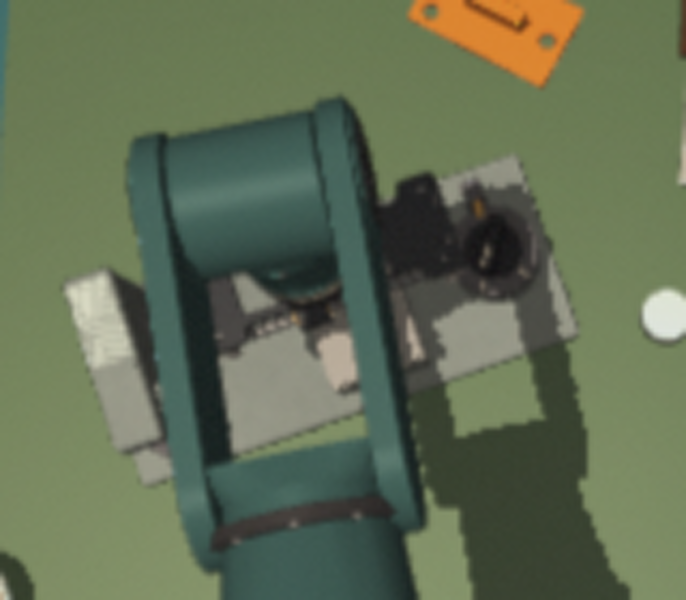

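Run:
```python
from h import *
np.set_printoptions(precision=4,suppress=True)
C=lambda u,v:(200+u/3.3333-.35,120+v/3.3333-.35)
h=onz('w11',*C(281,176),.0752);t=onz('w11',*C(280,166),.060);print('hole2',h,'tap2',t,'diff',(h-t)[:2]*1000)
a=onz('w11',*C(87,101),.0752);b=onz('w11',*C(471,101),.0752);print('edge len',np.linalg.norm(a-b),np.degrees(np.arctan2(*(b-a)[[1,0]])))
y=np.radians(20.3);k=np.array([.5648+.108*np.sin(y),.1823-.108*np.cos(y),.094]);print(k,proj('w11',k),proj('w5',k))
t=cv2.imread('pics/w11.png');cv2.imwrite('pics/c14.png',cv2.resize(t[170:300,70:210],(646,600),interpolation=cv2.INTER_CUBIC))
```

```text
hole2 [0.5213 0.1655 0.0752] tap2 [0.5212 0.1653 0.06  ] diff [0.0987 0.2247]
edge len 0.07073654223959412 110.48975349290534
[0.6023 0.081  0.094 ] [104.8527 253.3576] [284.1466 208.2588]
```

View pics/c14.png

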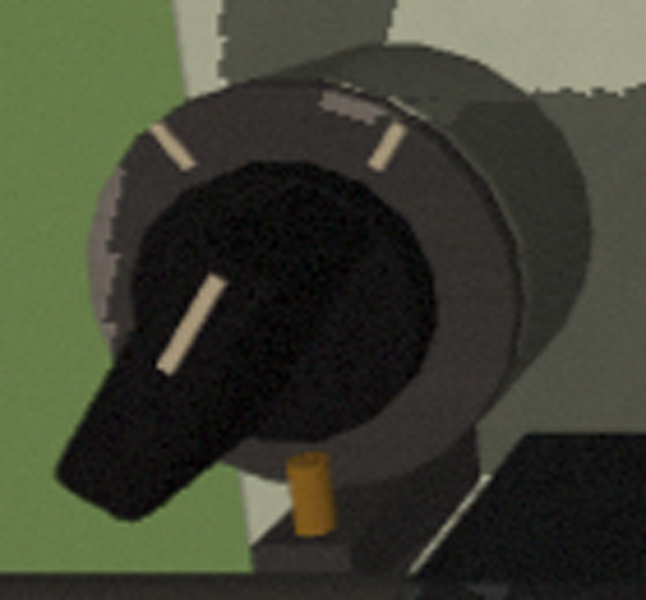

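Run:
```python
from h import *
np.set_printoptions(precision=4,suppress=True)
T=np.array(env.camera('wrist')['T_tool_cam']);K=cam('w11')[0]
def pt(X):
    q=np.linalg.inv(T)@np.array([*X,1]);q=K@np.array([q[0],-q[1],-q[2]]);return q[:2]/q[2]
for dz in (-.003,0,.003): print(dz,'hole2',pt([.046,0,.0016+dz]),'edge',pt([.060,.035,.0016+dz]),pt([.060,-.035,.0016+dz]))
print('rib end top',pt([.025,.006,-.0244]),pt([.025,-.006,-.0244]))
print('obs hole2',200+281/3.3333-.35,120+176/3.3333-.35,'edge',200+471/3.3333-.35,200+87/3.3333-.35,120+101/3.3333-.35,'rib',200+247/3.333,200+313/3.333,120+323/3.333)
print(env.read_state()['tcp_pos'],env.read_state()['t'])
```

```text
-0.003 hole2 [285.0415 173.4767] edge [342.9596 150.2978] [227.1257 150.3687]
0 hole2 [285.0155 172.8771] edge [341.9885 150.0652] [228.0442 150.1348]
0.003 hole2 [284.9903 172.2965] edge [341.0485 149.84  ] [228.9331 149.9085]
rib end top [296.0339 216.3592] [274.4584 216.377 ]
obs hole2 283.95084300843007 172.45052800528006 edge 340.95141301413014 225.75026100261002 149.95030300303003 rib 274.1074107410741 293.9093909390939 216.9096909690969
[0.5643 0.1823 0.0766] 16.85
```

Run:
```python
from h import *
np.set_printoptions(precision=2,suppress=True)
T=np.array(env.camera('wrist')['T_tool_cam']);K=cam('w11')[0]
def back(u,v,z):
    d=np.linalg.inv(K)@np.array([u,v,1.]);d=T[:3,:3]@np.array([d[0],-d[1],-d[2]]);p=T[:3,3];return p+d*(z-p[2])/d[2]
for fn in ['w9','w11']:
    g=cv2.GaussianBlur(cv2.imread(f'pics/{fn}.png'),(1,3),0).astype(float)
    for r in range(154,262,6):
        out=[]
        for lo,hi in ((215,245),(325,352)):
            row=g[r,lo:hi]; d=np.abs(np.diff(row,axis=0)).sum(1); i=int(np.argmax(d)); j=np.arange(max(i-1,0),min(i+2,len(d))); out.append((lo+.5+(j*d[j]).sum()/d[j].sum(), d[i]))
        a=back(out[0][0],r,.0016);b=back(out[1][0],r,.0016)
        print(fn,r,np.array(out).ravel(),'x',a[0]*1000,'width',(b-a)[1]*1000)
```

```text
w9 154 [227.14 140.   340.81 125.  ] x 57.661416925843184 width 70.05080226345001
w9 160 [234.67 170.   340.54 112.  ] x 53.99849508426579 width 65.56640255459128
w9 166 [241.63 111.   340.28  91.  ] x 50.29973844260517 width 61.39346354249248
w9 172 [227.39  56.   339.91  97.  ] x 46.57343480113718 width 70.3648489959502
w9 178 [227.6  72.  339.8 131. ] x 42.80430383677408 width 70.50950622704002
w9 184 [225.65 107.   339.56 109.  ] x 38.998714542699005 width 71.94236461221988
w9 190 [220.67 138.   339.26  94.  ] x 35.15662381901856 width 75.26669613009499
w9 196 [215.7 114.  338.9 106. ] x 31.276128808519424 width 78.58826343153329
w9 202 [228.72  55.   338.72 128.  ] x 27.3474488929556 width 70.52133256829008
w9 208 [230.42 107.   338.48 108.  ] x 23.384542071510833 width 69.63222593281554
w9 214 [229.26 191.   337.91 103.  ] x 19.382773323448113 width 70.37064577970304
w9 220 [229.6 276.  337.9 199. ] x 15.339210952091502 width 70.50110371334618
w9 226 [229.77 236.   337.73 176.  ] x 11.254114641911908 width 70.64288077780384
w9 232 [230.18 171.   338.42 111.  ] x 7.1266058187022
[... 1139 characters left out ...]
7786137827552 width 57.446194233963745
w11 214 [228.67  11.   340.78 146.  ] x 19.383095870926883 width 72.61363319237834
w11 220 [227.67   9.   340.8  139.  ] x 15.340299137687648 width 73.64576329408229
w11 226 [229.61  10.   340.37 138.  ] x 11.254207954606937 width 72.4721063255746
w11 232 [229.5   11.   331.63 174.  ] x 7.127016460671931 width 67.16947080939156
w11 238 [230.43   7.   339.8  145.  ] x 2.956256897282433 width 72.31116752901143
w11 244 [230.67  13.   329.94 140.  ] x -1.2576962739249549 width 65.96743437663172
w11 250 [220.35  11.   330.36 139.  ] x -5.508913287325154 width 73.49115829773876
w11 256 [232.62   7.   330.62 160.  ] x -9.820183836131147 width 65.82006003654398
```

The plate's width reads a constant 70.4–70.7 mm along its length, so it is level. Hole2 lies within 0.3 mm of tap2, and the knob's line is parallel to its far mark. I'm handing in.

Run:
```python
from h import *
s=env.read_state(); print(s['t'],s['tcp_pos'],s['force'],s['finger_gap']*94)
print(env.sign_off())
```

```text
16.9 [0.56427164 0.18235409 0.07654672] [ 0.13254687 -0.49854332 -2.37105035] 11.671349875016631
the job is handed in; nothing more can be done
None
```

I turned the lock knob, then picked up the grey three-hole cover and handed the job in at 16.9 s with it held over the open box.

- **Knob:** I gripped the bar and turned it clockwise about 1.19 rad, past the click, then let go. It stayed there. In the last wrist picture its white line is parallel to the second mark, which I take to be the far stop.
- **Cover:** its single-hole end is over tap2.
    - **Height:** the underside is about 10 mm above the box top. This comes from the gripper height at the grasp and in the hold.
    - **Level:** the plate's width reads 70.4–70.7 mm along its length in the wrist picture taken after lifting, so it is level to about a degree.
    - **Grip:** the wrist carries only the plate's weight, about 2 N, so it appears to touch nothing but the gripper.
- **Alignment:** hole2 and tap2 agree within 0.3 mm, and tap2 was seen whole through the hole. The arm hid hole0 and hole1. From the measured poses (yaw agrees to about 0.2°) they should be less than 1 mm off.
- **Disagreements:**
    - The first height of the cover, taken with the top camera, came out at about -8 mm. Two wrist views gave 6 mm, close to the listed 5 mm.
    - The top camera put the box 2–3 mm nearer than the wrist camera; I used the wrist values.
    - One reading of the plate's end edge (70.7 mm against 70.1 mm from a second measurement) hinted at up to 2 mm of lift there. The widths along the whole plate did not confirm it.

I did not measure the other things on the bench again. I saw no contact with them, and by eye they look unmoved in the later overview taken before the final lowering.

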